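# Clamp a glued guide-roller bracket with the bench F-clamp

## Robot

A 6-joint arm with a two-finger parallel gripper is mounted at the origin on the work surface. World frame = base frame: x ahead of the robot, y to its left, z up, the work surface at z = 0. Lengths are in m, angles in rad, forces in N, time in s.
With the tool pointing down it reaches from about 0.3 to 0.85 m from the base axis. Payload 5.4 kg.
Tool frame: the origin (TCP) lies midway between the tips of the shut fingers; the grasp point (between the pads) lies 19 mm behind it; z points along the fingers, y is the line along which they close (so a half turn about z gives the same grasp; the last joint's range is limited). The gripper opens to 85 mm and grips with 20 to 120 N. Pads are 22 mm wide; open, the fingers measure 114 mm over their backs; the gripper's body (76 mm by 85 mm) begins 54 mm behind the grasp point. The pads swing forward as they close: fully open they stand 13 mm farther back than shut.
Start: joints at [-1.338, 0.158, 1.597, -0, 1.386, -0.21], TCP at [0.246, -0.52, 0.192] pointing down, gripper open.
Joint ranges: [-2.91, 2.91], [-0.94, 2.29], [0.18, 2.7], [-1.29, 4.43], [0.17, 2.64], [-3, 3]. Speed limits (rad/s): [2.57, 2.57, 3.14, 3.14, 3.14, 3.14].

## Interface

Orientations are given as [roll, pitch, yaw] about the fixed x, y, z axes, in that order (R = Rz(yaw) Ry(pitch) Rx(roll)).
In Python, from workcell import arm, viewer gives the robot as it stands. The module is installed in compiled form; this text tells all that it offers.
- The arm moves only by the shell command python3 -m creep 'ROWS' [FORCE]. ROWS is JSON, a list of rows, each a list of 5 numbers: the finger opening in cm, from 0 to 8.54, then the shift along the tool's x, y, z in cm, then the turn about the tool's z in rad. A call has exactly 8 rows; each row is the pose to reach, as a shift and turn from the pose commanded when the call began, along the tool's axes at that moment; what a row does not reach only later rows make up. A row lasts 1/10 s, in which the tool goes at most 50 mm and 8.59 degrees, less where a joint would pass 70% of its speed; a pose out of reach is approached as far as the arm can. A call with a gripper value outside its range is refused whole. The fingers move at their own pace and stop on an object; FORCE is the grip in N (left out, the last holds). Time passes only in rows, so rows that repeat a pose let the fingers close, or fill a call up. It gives the time, the measured TCP pose, the force, the opening and the grip force at its end, in the units of the state.
- arm.read_state(): the state, without advancing time (a new reading comes with each control period).
- viewer.grab_frame(name): name is "scene" or "top" or "wrist"; returns a dict with "frame" (480x640x3 uint8, red, green, blue), "z_map" (480x640 float32, m along the optical axis (not along the pixel's ray), 0 where there is no reading), "fx", "fy", "cx", "cy" (pixels), "rvec" (rotation vector, rad) and "tvec" (3), from world to camera coordinates, as OpenCV has them; the wrist camera has in their place "hand_eye" (4x4, takes a point from camera to tool coordinates, whose origin is the TCP and whose axes are the flange's). Camera axes: x right, y down, z forward; pixel columns grow to the right and rows downward; lengths in m; the calibration is good to about 2 mm. A picture is of the moment at which its call begins: read the wrist's pose just before it.
- arm.finish_job(): hands the job in; it is judged then, once.
The state is a dict: "time": time; "joint_positions": joint angles; "qvel": joint speeds; "effort": joint torques, N m; "eef_pos": TCP position; "tool_rot": TCP orientation; "wrist_force": force on the tool from outside, world axes, zero at the start; "wrist_torque": the same for the moment, N m; "grip_width": opening from 0.0 (shut) to 1.0 (fully open); "grip_force": force on a finger pad.
Only numpy, scipy, OpenCV 4.12 (cv2) and the standard library are available. Lean on these libraries where they do the work, as an engineer would, in place of code of your own. Each camera call takes 0.05 s, during which the arm holds its last target. There are 200 camera calls.

## Task

The guide-roller bracket has just been glued to the block under the F-clamp; clamp it without shifting it or disturbing the things around. Gently press the clamp's free jaw down its bar by the thumb rest, with no more than about 20 N, until the pad bears on the bracket and the jaw tilts and binds on the bar; only then turn the handle clockwise, about a third of a turn, until the pad presses with about 30 N. Let go and leave it clamped.

Things in the scene. Friction and masses are not known exactly. Their poses are not given: they have to be found in the camera images.
- clamp: Bench F-clamp, fixed: a dark steel foot plate 226 x 90 x 12 mm with an aluminium block (the anvil, 56 x 56 mm, top at z = 36 mm) at one end and an upright steel bar (20 x 8 mm, top at z = 280 mm) at the other. Origin on the table under the screw's axis; x points level to the bar, whose centre is 140 mm away; z up.
- thumb_rest (a point): Centre of the flat top of the round thumb rest (diameter 28 mm, 10 mm above the arm) on the free jaw's dark steel arm, 74 mm from the screw's axis and 66 mm from the bar, between the two. A few newtons down here slide the jaw; left alone it stays at any height. Pushing over the screw instead does not tilt the jaw.
- jaw_tilt (a joint): Tilt of the free jaw on its bar (rad): 0 level (loose, slides), growing as the screw end rises against the bar end; it binds at about 0.035. With the pad on the bracket, a growing push on the thumb rest tilts it, 2 to 3 mm farther down there; bound, it feels hard: 15 to 20 N is a good push. It stays bound when let go. Bound, each 0.001 rad over 0.035 means about 1.1 N on the pad.
- spindle: The screw's steel spindle with its round foot pad (diameter 28 mm). Origin at the centre of the pad's underside, z along the screw, up while the jaw is level. The handle stands on its top, 78 mm up.
- handle_grip (a point): Centre of the black bar handle across the top of the spindle: 64 mm long (its x axis), 14 mm thick (y, grasp across this), 28 mm high (z); its top is 14 mm above this point. 102 mm above the pad's underside. Open space all round but for the bar, 140 mm away, and the jaw's arm below.
- handle (a joint): Turn of the handle about the screw (rad), grows clockwise seen from above (tightening), 0 to 5, starts at 0 to 0.5; 12 mm a turn. Turns against about 0.12 N m of friction and stays where left. Pressing the jaw home leaves about 6 N on the pad; each radian then adds about 12 N. The handle's height hardly changes; its top leans about 2 mm towards the bar as it tightens.
- bracket: The work: loose aluminium bar 56 x 130 x 18 mm lying on the block, its long side (y) across the clamp, with a black guide roller (diameter 24 mm, top 62 mm above the underside) standing at each end, 48 mm from the middle. Origin at the centre of its underside; the pad comes down between the rollers.
- wrench: Bystander: steel wrench, 170 mm, lying beside the clamp.
- label_roll: Bystander: paper label roll, diameter 92, 50 mm high, beside the clamp. Origin under its centre.
- spare_roller: Bystander: black roller, diameter 28, 56 mm high, standing beside the clamp. Origin under its centre.
- screwdriver: Bystander: screwdriver, 200 mm, lying at the left of the table.
- bottle: Bystander: white bottle, diameter 68, 170 mm high, at the right. Origin under its centre.
- jar: Bystander: amber jar, diameter 72, 90 mm high, at the right. Origin under its centre.
There are look-alikes about, which are no part of the job. Leave any red or turquoise look-alike of the bracket alone.

How it is judged:
On the way, in this order (a step that is already met when the one before it is completed fails the run):
1. the jaw is pressed down until the pad bears on the bracket (over 3 N) and the jaw is tilted and bound (over 0.035 rad), with the handle not yet turned (under 0.7 rad) (value of joint jaw_tilt above 0.035 rad and contact force between spindle and bracket above 3 N and value of joint handle below 0.7 rad), for 0.2 s.
2. the handle is turned on (over 0.9 rad) and the pad presses the bracket with 18 to 45 N (value of joint handle above 0.9 rad and contact force between spindle and bracket between 18 and 45 N), for 0.2 s.
At the end, for the whole second after the job is handed in: The jaw is tilted and bound on its bar (over 0.035 rad), the handle has been turned on (joint over 0.9 rad), the pad presses the bracket with 18 to 45 N, and the bracket lies flat (within 0.03 rad), still, within 8 mm of where it was (all of step 2 and value of joint jaw_tilt above 0.035 rad and distance of bracket from where it was at the start of the episode below 0.008 m and angle between bracket's own z axis and vertical below 0.03 rad and linear speed of bracket below 0.02 m/s); the robot touches nothing.
It fails at once if the pad presses the bracket with more than 28 N before the handle is turned (joint under 0.7 rad), or with more than 60 N at any time (contact force between spindle and bracket above 60 N or (contact force between spindle and bracket above 28 N and value of joint handle below 0.7 rad)).
It fails at once if the bracket is shifted more than 10 mm (distance of bracket from where it was at the start of the episode above 0.01 m).
It fails at once if a bystander (wrench, label roll, spare roller, screwdriver, bottle, jar) is moved more than 30 mm (distance of any of wrench, label_roll, spare_roller, screwdriver, bottle, jar from where it was at the start of the episode above 0.03 m).
It also fails if it takes over 61 s, if anything falls off the work surface, if the arm or the gripper's body presses on something with over 40 N, if the wrist force passes 120 N, or if a joint passes its speed limit or range.

## Working session

There is one attempt and no reset: what is moved stays moved. The work goes in short steps, Python scripts to look and compute and a shell command to move; the robot and the scene stay as the last step left them, time stands still between calls to the robot, and variables do not carry over. Pictures are saved under pics/ and viewed, at most 10 in all, crops included, and the job is handed in when it is done.

```bash
mkdir -p pics; cat > h.py <<'E'
import numpy as np, cv2
from workcell import arm, viewer
def grab(n):
    s=arm.read_state(); f=viewer.grab_frame(n); f['s']=s
    np.save(f'/tmp/{n}.npy',f,allow_pickle=True); return f
def load(n): return np.load(f'/tmp/{n}.npy',allow_pickle=True).item()
def cloud(f):
    z=f['z_map']; v,u=np.mgrid[:480,:640]
    P=np.stack([(u-f['cx'])/f['fx']*z,(v-f['cy'])/f['fy']*z,z],-1)
    R=cv2.Rodrigues(np.array(f['rvec'],float))[0]
    W=(P-np.array(f['tvec']).ravel())@R
    W[z==0]=np.nan; return W
E
python3 - <<'E'
from h import *
a=grab('scene');b=grab('top')
cv2.imwrite('pics/a.png',a['frame'][...,::-1]);cv2.imwrite('pics/b.png',b['frame'][...,::-1])
print(arm.read_state())
E
```

```text
{'time': 0.1, 'joint_positions': array([-1.33808958e+00,  1.59008328e-01,  1.59809959e+00,  2.15337043e-05,
        1.38622345e+00, -2.10097546e-01]), 'qvel': array([-1.37701900e-03, -1.56379233e-03, -2.37946883e-03, -2.19549193e-05,
       -1.35969768e-04, -6.87316435e-04]), 'effort': array([-5.33725597e-04, -3.96990681e+01, -3.32337642e+01, -2.05057340e-04,
        4.19203119e-03,  2.26167441e-05]), 'eef_pos': array([ 0.24621805, -0.51894113,  0.19110626]), 'tool_rot': array([-3.13989659e+00, -3.83312349e-04,  4.42800001e-01]), 'wrist_force': array([-0.04881356,  0.72623181, -0.26298942]), 'wrist_torque': array([ 0.0047806 , -0.02203228, -0.01839233]), 'grip_force': 0.0, 'grip_width': 0.9998270021808148}
```

View pics/a.png

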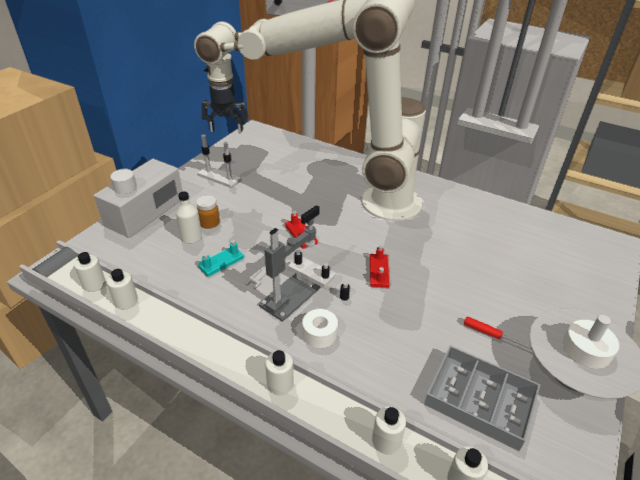

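View pics/b.png

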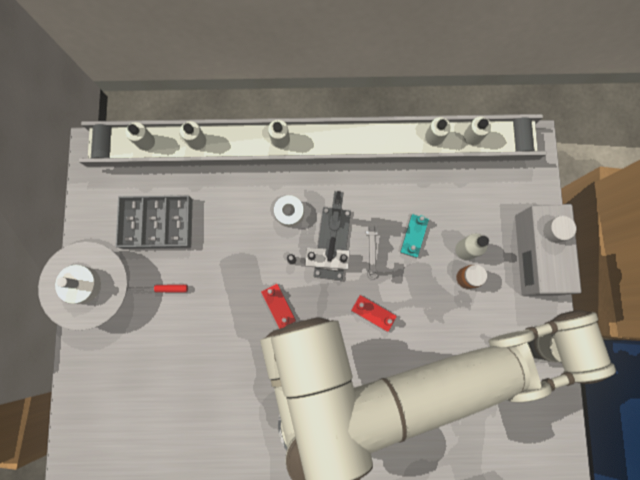

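```bash
python3 - <<'E'
from h import *
a=load('scene');b=load('top')
A=cv2.resize(a['frame'][190:330,240:360],(480,560),interpolation=2)[:, :400]
B=cv2.resize(b['frame'][180:290,280:410],(0,0),fx=5,fy=5)
cv2.imwrite('pics/c.png',B[...,::-1])
cv2.imwrite('pics/d.png',cv2.resize(a['frame'][190:320,240:400],(0,0),fx=4.6,fy=4.6,interpolation=2)[...,::-1])
for n,f in(('top',b),):
    W=cloud(f)[180:290,280:410]
    for lo,hi in((.03,.06),(.06,.1),(.1,.14),(.14,.17),(.17,.2),(.2,.23),(.23,.26),(.26,.3)):
        m=(W[...,2]>lo)&(W[...,2]<hi)
        v,u=np.nonzero(m)
        print(n,lo,m.sum(), np.nanmedian(W[m],0).round(3) if m.any() else '', (u.min()+280,u.max()+280,v.min()+180,v.max()+180) if m.any() else '')
E
```

```text
top 0.03 1175 [0.512 0.021 0.051] (np.int64(280), np.int64(409), np.int64(196), np.int64(270))
top 0.06 122 [ 0.488 -0.062  0.088] (np.int64(307), np.int64(348), np.int64(252), np.int64(265))
top 0.1 3 [0.494 0.011 0.101] (np.int64(310), np.int64(311), np.int64(254), np.int64(255))
top 0.14 14 [ 0.602 -0.075  0.154] (np.int64(332), np.int64(340), np.int64(201), np.int64(259))
top 0.17 144 [ 0.546 -0.06   0.195] (np.int64(325), np.int64(340), np.int64(200), np.int64(258))
top 0.2 209 [ 0.602 -0.063  0.222] (np.int64(327), np.int64(343), np.int64(191), np.int64(254))
top 0.23 133 [ 0.491 -0.051  0.256] (np.int64(327), np.int64(342), np.int64(193), np.int64(261))
top 0.26 67 [ 0.616 -0.064  0.274] (np.int64(328), np.int64(340), np.int64(191), np.int64(261))
```

View pics/c.png

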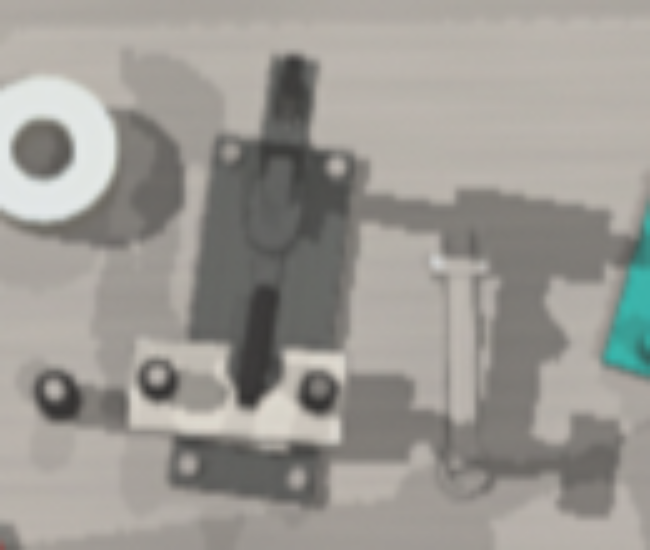

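View pics/d.png

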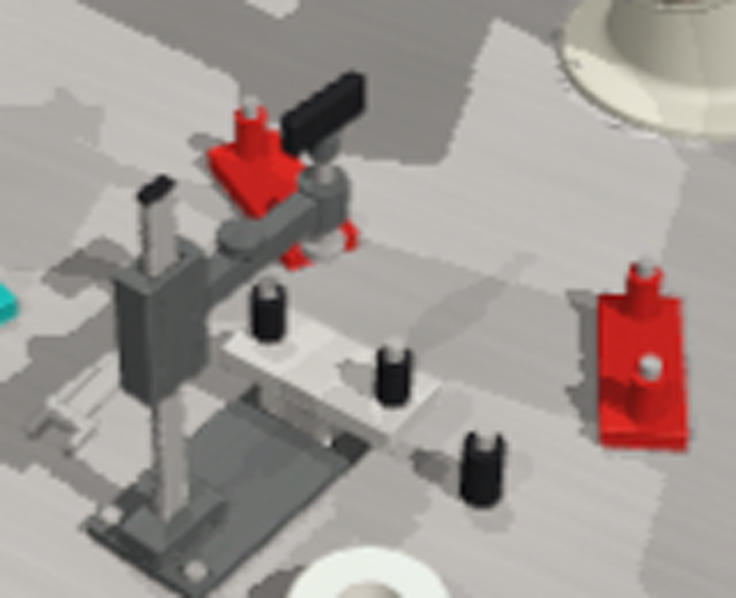

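Top crop: the handle (crop 262,288 to 250,402; image ~331,249), the thumb rest disc (crop ~272,215; image ~334,223), and the bar top (~338,194). The steel bracket on the block carries black rollers and is the real work. The red pair and the turquoise one are look-alikes. Now I'll locate the parts with depth.

```bash
python3 - <<'E'
from h import *
for n,(u0,u1,v0,v1) in(('top',(322,346,188,264)),('scene',(255,325,203,290))):
    f=load(n);W=cloud(f)[v0:v1,u0:u1].reshape(-1,3);C=f['frame'][v0:v1,u0:u1].reshape(-1,3).max(1)
    m=(C<60)&(W[:,2]>.14)&(W[:,0]<.56)&(W[:,0]>.35); H=W[m]
    print(n,'handle',m.sum(),np.percentile(H,[2,50,98],0).round(3).tolist())
    T=H[H[:,2]>np.percentile(H[:,2],98)-.008]; c=T.mean(0); d=np.linalg.svd(T-c)[2][0]
    r=cv2.minAreaRect(T[:,:2].astype(np.float32)*1000); print(' toprect',len(T),r,c.round(4),d.round(3))
    b=(W[:,2]>.268)&(W[:,0]>.57); print(' bar',b.sum(),W[b].mean(0).round(4))
    for x in np.arange(.40,.66,.01):
        k=(abs(W[:,0]-x)<.005)&(W[:,2]>.1)
        if k.sum()>2: print('  ',round(x,2),k.sum(),np.percentile(W[k,2],[5,50,95]).round(3),np.percentile(W[k,1],[5,50,95]).round(3))
E
```

```text
top handle 59 [[0.46, -0.057, 0.255], [0.487, -0.051, 0.259], [0.515, -0.04, 0.265]]
 toprect 42 ((486.0330810546875, -49.34624099731445), (10.164976119995117, 57.5853271484375), 77.84467315673828) [ 0.4876 -0.0495  0.2598] [-0.984  0.18  -0.01 ]
 bar 35 [ 0.625  -0.0689  0.2787]
   0.46 20 [0.246 0.257 0.261] [-0.048 -0.043 -0.037]
   0.47 27 [0.187 0.256 0.263] [-0.055 -0.046 -0.038]
   0.48 44 [0.186 0.236 0.261] [-0.06  -0.048 -0.036]
   0.49 41 [0.194 0.256 0.263] [-0.06  -0.048 -0.036]
   0.5 25 [0.197 0.258 0.261] [-0.057 -0.051 -0.039]
   0.51 23 [0.198 0.258 0.264] [-0.059 -0.051 -0.045]
   0.52 6 [0.254 0.258 0.26 ] [-0.059 -0.053 -0.049]
   0.53 12 [0.191 0.196 0.199] [-0.061 -0.056 -0.047]
   0.54 21 [0.187 0.195 0.199] [-0.064 -0.056 -0.05 ]
   0.55 29 [0.195 0.203 0.208] [-0.067 -0.059 -0.05 ]
   0.56 37 [0.201 0.205 0.208] [-0.07  -0.059 -0.048]
   0.57 21 [0.201 0.205 0.209] [-0.067 -0.059 -0.051]
   0.58 17 [0.19  0.193 0.199] [-0.068 -0.062 -0.056]
   0.59 22 [0.191 0.195 0.199] [-0.071 -0.065 -0.057]
   0.6 65 [0.156 0.201 0.228] [-0.077 -0.065 -0.055]
   0.61 38 [
[... 925 characters left out ...]
.53 34 [0.175 0.19  0.212] [-0.06  -0.05  -0.046]
   0.54 25 [0.173 0.191 0.195] [-0.06  -0.051 -0.048]
   0.55 24 [0.175 0.186 0.204] [-0.066 -0.052 -0.049]
   0.56 36 [0.173 0.201 0.205] [-0.071 -0.055 -0.048]
   0.57 53 [0.177 0.202 0.206] [-0.07  -0.054 -0.048]
   0.58 39 [0.175 0.192 0.204] [-0.067 -0.057 -0.054]
   0.59 29 [0.173 0.189 0.195] [-0.067 -0.058 -0.056]
   0.6 16 [0.178 0.187 0.202] [-0.063 -0.058 -0.057]
   0.61 65 [0.145 0.19  0.226] [-0.068 -0.056 -0.054]
   0.62 113 [0.114 0.199 0.275] [-0.067 -0.058 -0.054]
   0.63 159 [0.111 0.216 0.277] [-0.07  -0.065 -0.056]
   0.64 177 [0.114 0.219 0.276] [-0.076 -0.067 -0.058]
   0.65 224 [0.143 0.189 0.225] [-0.085 -0.07  -0.06 ]
```

```bash
python3 -m creep '[[0,0,0,-4.5,-0.14],[0,0,0,-9,-0.28],[0,0,0,-14,-0.42],[0,4,-2.3,-14,-0.56],[0,8,-4.6,-14,-0.7],[0,12,-7,-14,-0.84],[0,16,-9.3,-14,-0.98],[0,20,-11.6,-14,-1.12]]' 30
python3 - <<'E'
from h import *
s=arm.read_state();p=s['eef_pos'];y=s['tool_rot'][2];d=np.array([.5625,-.0595])-p[:2]
print(p,s['tool_rot'],s['joint_positions'],'shift cm',100*(d@[np.cos(y),np.sin(y)]),100*(d@[np.sin(y),-np.cos(y)]),'turn',-(2.997-y))
E
```

```text
time: 0.9
eef_pos: [0.3779, -0.3272, 0.3316]
tool_rot: [-3.141, -0.001, 1.568]
wrist_force: [1.5, -0.6, 1.1]
grip_width: -0.002
grip_force: 0.0
[ 0.37794661 -0.32721629  0.33156597] [-3.14135412e+00 -5.42720505e-04  1.56819330e+00] [-9.55867945e-01 -9.28228764e-02  1.58306336e+00  1.20160823e-04
  1.65193277e+00 -9.53255276e-01] shift cm 26.819578153694145 18.385589463349465 turn -1.4288067033847995
```

```bash
python3 -m creep '[[0,3.8,2.6,0,-0.14],[0,7.6,5.2,0,-0.28],[0,11.4,7.8,0,-0.42],[0,15.2,10.4,0,-0.56],[0,19,13,0,-0.7],[0,22.8,15.6,0,-0.84],[0,26.8,18.4,0,-0.98],[0,26.8,18.4,0,-1.12]]'
python3 - <<'E'
from h import *
s=arm.read_state();p=s['eef_pos'];y=s['tool_rot'][2];d=np.array([.5625,-.0595])-p[:2]
print(p,s['tool_rot'],s['joint_positions'],'shift cm',100*(d@[np.cos(y),np.sin(y)]),100*(d@[np.sin(y),-np.cos(y)]),'turn',-(2.997-y))
f=grab('wrist');cv2.imwrite('pics/w1.png',f['frame'][...,::-1]); print(f['hand_eye'].round(4),f['fx'],f['cx'],f['cy'])
E
```

```text
time: 1.7
eef_pos: [0.5651, -0.0575, 0.3308]
tool_rot: [3.14, -0.002, 2.695]
wrist_force: [-1.1, -0.8, -0.1]
grip_width: 0.004
grip_force: 0.0
[ 0.56511936 -0.05745599  0.3307932 ] [ 3.13974583e+00 -1.94689630e-03  2.69518844e+00] [-0.31529639  0.08932921  1.40263117  0.00209227  1.65132085 -1.43952017] shift cm 0.14802230723394452 -0.2974553235059987 turn -0.301811561227578
[[ 1.000e-04 -9.643e-01 -2.650e-01  6.640e-02]
 [ 1.000e+00  1.000e-04 -2.000e-04  5.000e-04]
 [ 3.000e-04 -2.650e-01  9.643e-01 -1.813e-01]
 [ 0.000e+00  0.000e+00  0.000e+00  1.000e+00]] 374.53281794446946 310.44325023871886 237.2843718231819
```

View pics/w1.png

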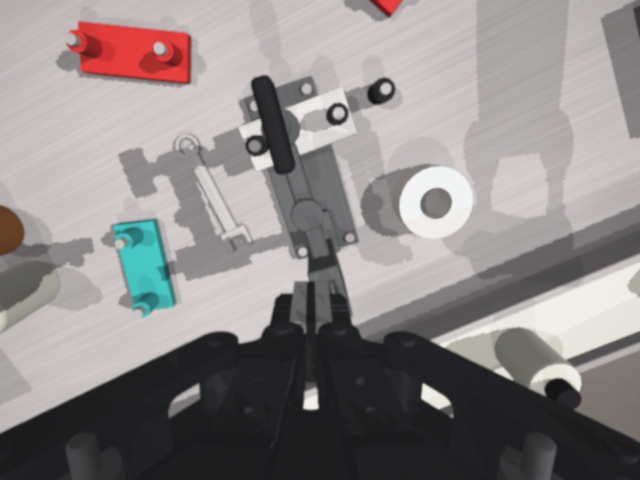

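The wrist view shows the thumb rest disc at (306,213) and the handle from (262,80) to (288,168). I'll measure both with the wrist depth.

```bash
cat >> h.py <<'E'
from scipy.spatial.transform import Rotation as Ro
def wcloud(f):
    z=f['z_map']; v,u=np.mgrid[:480,:640]
    P=np.stack([(u-f['cx'])/f['fx']*z,(v-f['cy'])/f['fy']*z,z],-1)
    H=np.array(f['hand_eye']);P=P@H[:3,:3].T+H[:3,3]
    W=P@Ro.from_euler('xyz',f['s']['tool_rot']).as_matrix().T+f['s']['eef_pos']; W[z==0]=np.nan; return W
def toolshift(t,yaw):
    s=arm.read_state();p=s['eef_pos'];y=s['tool_rot'][2];d=np.array(t)-p[:2]
    print('pos',p.round(4),'rot',s['tool_rot'].round(3),'F',s['wrist_force'].round(1),'shift cm x,y',(100*(d@[np.cos(y),np.sin(y)])).round(2),(100*(d@[np.sin(y),-np.cos(y)])).round(2),'turn',round(y-yaw,3))
E
python3 - <<'E'
from h import *
f=load('wrist');W=wcloud(f)
R=W[200:228,288:324].reshape(-1,3); m=(R[:,2]>.2)&(R[:,2]<.215)
print('rest',m.sum(),cv2.minEnclosingCircle(R[m,:2].astype(np.float32)*1000),R[m].mean(0),np.percentile(R[:,2],[5,50,95]))
H=W[70:180,240:300].reshape(-1,3);m=H[:,2]>.252
print('handle',m.sum(),cv2.minAreaRect(H[m][:,:2].astype(np.float32)*1000),np.percentile(H[m],[2,50,98],0))
toolshift([.5625,-.0595],2.997)
E
```

```text
rest 771 ((562.8671264648438, -59.31976318359375), 13.77149772644043) [ 0.56194311 -0.05879384  0.20422991] [nan nan nan]
handle 2111 ((489.955810546875, -48.460609436035156), (14.162314414978027, 63.86913299560547), 79.09484100341797) [[ 0.46054328 -0.05808932  0.25399947]
 [ 0.4888886  -0.04790691  0.25777232]
 [ 0.51934826 -0.0381074   0.25949002]]
pos [ 0.5642 -0.0597  0.3309] rot [ 3.142e+00 -2.000e-03  2.698e+00] F [-0.3 -0.8 -0.2] shift cm x,y 0.16 -0.05 turn -0.299
```

```bash
python3 -m creep '[[0,0.1,0,0,-0.14],[0,0.1,0,1,-0.3],[0,0.1,0,4,-0.3],[0,0.1,0,7,-0.3],[0,0.1,0,10,-0.3],[0,0.1,0,11.5,-0.3],[0,0.1,0,11.5,-0.3],[0,0.1,0,11.5,-0.3]]'
python3 -c "
from h import *
toolshift([.5627,-.0593],2.997)"
```

```text
time: 2.55
eef_pos: [0.563, -0.0625, 0.2182]
tool_rot: [-3.141, 0.001, 2.982]
wrist_force: [-0.3, 0.7, 0.5]
grip_width: 0.0
grip_force: 0.0
pos [ 0.563  -0.0625  0.2182] rot [-3.141e+00  1.000e-03  2.982e+00] F [-0.3  0.7  0.5] shift cm x,y 0.09 0.31 turn -0.015
```

```bash
python3 -m creep '[[0,0.1,0.3,0.3,0],[0,0.1,0.3,0.7,0],[0,0.1,0.3,1.1,0],[0,0.1,0.3,1.5,0],[0,0.1,0.3,2,0],[0,0.1,0.3,2.5,0],[0,0.1,0.3,3,0],[0,0.1,0.3,3.5,0]]'
python3 -c "
from h import *
toolshift([.5627,-.0593],2.997)"
```

```text
time: 3.35
eef_pos: [0.562, -0.059, 0.1815]
tool_rot: [3.142, -0.0, 2.983]
wrist_force: [0.2, -0.2, 0.5]
grip_width: -0.004
grip_force: 0.0
pos [ 0.562  -0.059   0.1815] rot [ 3.142 -0.     2.983] F [ 0.2 -0.2  0.5] shift cm x,y -0.08 -0.02 turn -0.014
```

```bash
python3 - <<'E'
from h import *
f=grab('wrist');cv2.imwrite('pics/w2.png',f['frame'][...,::-1]);W=wcloud(f)
C=f['frame'].max(2);m=(abs(W[...,0]-.489)<.04)&(abs(W[...,1]+.0485)<.03)&(W[...,2]>.12)
print(m.sum(),np.percentile(W[m],[2,50,98],0)); print(arm.read_state()['wrist_force'])
E
```

```text
12158 [[ 0.46559434 -0.06051618  0.19673092]
 [ 0.48956905 -0.04831236  0.25772142]
 [ 0.51860086 -0.03593926  0.2593962 ]]
[-0.66087154 -0.75688638 -0.42929659]
```

View pics/w2.png

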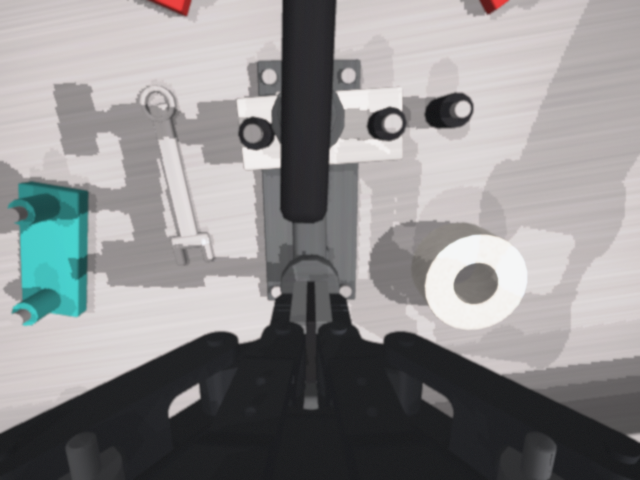

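```bash
python3 - <<'E'
from h import *
f=load('wrist');W=wcloud(f)
for u in(300,310,322):
  for v in range(240,345,8): print(u,v,f['z_map'][v,u].round(4),W[v,u].round(4),f['frame'][v,u])
print(f['s']['eef_pos'],f['s']['tool_rot'])
t=load('top');import h
g=grab('scene');W=cloud(g);m=(abs(W[...,0]-.489)<.04)&(abs(W[...,1]+.0485)<.03)&(W[...,2]>.12);print('scene handle top',np.percentile(W[m][:,2],98))
cv2.imwrite('pics/s2.png',cv2.resize(g['frame'][150:290,210:380],(0,0),fx=4.2,fy=4.2,interpolation=2)[...,::-1])
E
```

```text
300 240 0.1754 [ 0.5429 -0.0606  0.1939] [109 109 111]
300 248 0.1746 [ 0.5462 -0.0611  0.1957] [109 109 112]
300 256 0.1732 [ 0.5493 -0.0615  0.198 ] [59 60 61]
300 264 0.1677 [ 0.5511 -0.0617  0.2042] [106 107 109]
300 272 0.1686 [ 0.5548 -0.0623  0.2043] [106 107 109]
300 280 0.1689 [ 0.5583 -0.0629  0.2049] [107 106 109]
300 288 0.1424 [ 0.5516 -0.061   0.2305] [97 98 98]
300 296 0.1346 [ 0.5513 -0.0607  0.2386] [96 97 97]
300 304 0.1291 [ 0.5517 -0.0607  0.2443] [97 97 97]
300 312 0.1228 [ 0.5515 -0.0604  0.2509] [96 97 98]
300 320 0.1169 [ 0.5512 -0.0602  0.2568] [90 90 92]
300 328 0.1109 [ 0.5507 -0.06    0.2629] [34 36 38]
300 336 0.1057 [ 0.5503 -0.0598  0.2682] [32 32 34]
300 344 0.1015 [ 0.5502 -0.0596  0.2725] [32 33 34]
310 240 0.1745 [ 0.5434 -0.0559  0.1948] [111 113 114]
310 248 0.1763 [ 0.5474 -0.0566  0.1941] [111 112 113]
310 256 0.1717 [ 0.5496 -0.0569  0.1994] [54 54 56]
310 264 0.1673 [ 0.5516 -0.0572  0.2046] [109 108 111]
310 272 0.1675 [ 0.5551 -0.0578  0.2054] [106 106 108]
310 280 0.1692 [ 0.5592 -0.0584  0.2046] [85 86 87]
310 288 0.1431 [ 0.5524 -0.0573  
[... 534 characters left out ...]
8 89 90]
322 264 0.1671 [ 0.5524 -0.0519  0.2048] [104 105 107]
322 272 0.1677 [ 0.556  -0.0525  0.2052] [106 107 107]
322 280 0.1687 [ 0.5598 -0.0531  0.2051] [ 97  98 100]
322 288 0.0 [nan nan nan] [97 97 98]
322 296 0.1339 [ 0.5522 -0.0529  0.2392] [96 97 98]
322 304 0.1276 [ 0.5522 -0.0531  0.2457] [96 97 98]
322 312 0.1222 [ 0.5523 -0.0533  0.2514] [96 96 97]
322 320 0.1165 [ 0.5521 -0.0534  0.2572] [ 99  99 100]
322 328 0.1113 [ 0.5519 -0.0536  0.2625] [31 31 34]
322 336 0.1069 [ 0.5519 -0.0537  0.2671] [34 35 37]
322 344 0.103 [ 0.5519 -0.0538  0.2712] [31 31 33]
[ 0.56199375 -0.05895088  0.181454  ] [ 3.14154825e+00 -2.51919725e-04  2.98276333e+00]
scene handle top 0.5763179794005091
```

View pics/s2.png

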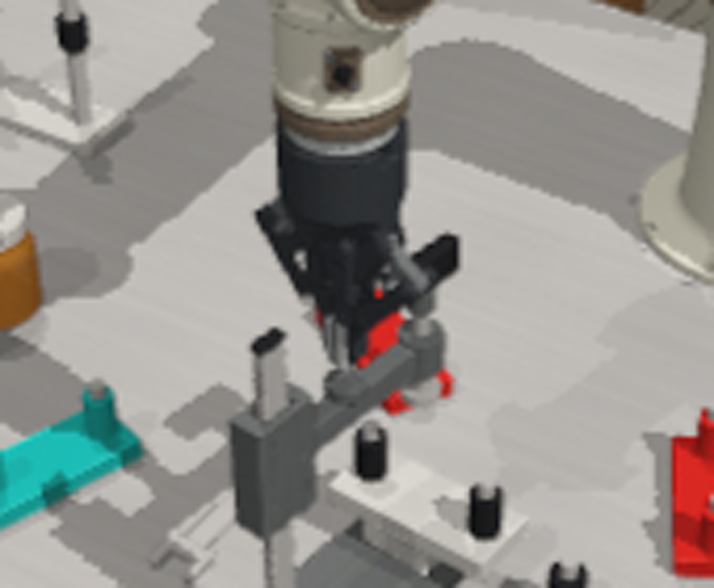

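The scene crop shows the tips at (345,360), just above the rest disc at (350,385), so they haven't touched it yet even though the TCP reads z 0.181. The true tips are about 40 mm above the reported TCP, so I'll go by contact and descend in small steps.

```bash
python3 -m creep '[[0,-0.2,0,0.2,0],[0,-0.3,0,0.4,0],[0,-0.3,0,0.6,0],[0,-0.3,0,0.8,0],[0,-0.3,0,1,0],[0,-0.3,0,1.2,0],[0,-0.3,0,1.4,0],[0,-0.3,0,1.6,0]]'
python3 -c "
from h import *
toolshift([.5627,-.0593],2.997)"
```

```text
time: 4.25
eef_pos: [0.565, -0.0594, 0.1658]
tool_rot: [3.142, -0.0, 2.983]
wrist_force: [0.4, -0.4, -0.4]
grip_width: 0.002
grip_force: 0.0
pos [ 0.565  -0.0594  0.1658] rot [ 3.142 -0.     2.983] F [ 0.4 -0.4 -0.4] shift cm x,y 0.23 -0.03 turn -0.014
```

```bash
python3 -m creep '[[0,0,0,0.15,0],[0,0,0,0.3,0],[0,0,0,0.45,0],[0,0,0,0.6,0],[0,0,0,0.75,0],[0,0,0,0.9,0],[0,0,0,1,0],[0,0,0,1,0]]'
python3 - <<'E'
from h import *
toolshift([.5627,-.0593],2.997)
f=grab('wrist');W=wcloud(f)
m=(abs(W[...,0]-.489)<.04)&(abs(W[...,1]+.0485)<.03)&(W[...,2]>.12)
print(m.sum(),np.percentile(W[m],[2,50,98],0).round(4).tolist())
for v in range(260,310,5): print(v,W[v,300].round(4))
E
```

```text
time: 5.05
eef_pos: [0.5651, -0.0594, 0.1558]
tool_rot: [3.142, 0.0, 2.983]
wrist_force: [-0.1, -0.2, -0.2]
grip_width: -0.005
grip_force: 0.0
pos [ 0.5651 -0.0594  0.1558] rot [3.142 0.    2.983] F [-0.1 -0.2 -0.2] shift cm x,y 0.24 -0.03 turn -0.014
14146 [[0.4733, -0.0598, 0.1869], [0.4931, -0.0491, 0.2478], [0.5189, -0.036, 0.2494]]
260 [ 0.5494 -0.0611  0.1872]
265 [ 0.5498 -0.061   0.1922]
270 [ 0.5512 -0.0612  0.1945]
275 [ 0.5531 -0.0615  0.195 ]
280 [ 0.5552 -0.0619  0.195 ]
285 [ 0.5547 -0.0616  0.2016]
290 [ 0.554  -0.0613  0.2082]
295 [ 0.5545 -0.0613  0.2115]
300 [ 0.5543 -0.0611  0.2163]
305 [ 0.5544 -0.061   0.22  ]
```

Contact is confirmed: the jaw moved 10 mm with the tool, and the tips are about 39 mm above the reported TCP. I'll slide it down in steps.

```bash
python3 -m creep '[[0,0,0,0.5,0],[0,0,0,1,0],[0,0,0,1.5,0],[0,0,0,2,0],[0,0,0,2.5,0],[0,0,0,3,0],[0,0,0,3.5,0],[0,0,0,4,0]]'
python3 -m creep '[[0,0,0,0.4,0],[0,0,0,0.8,0],[0,0,0,1.2,0],[0,0,0,1.6,0],[0,0,0,2,0],[0,0,0,2.3,0],[0,0,0,2.5,0],[0,0,0,2.5,0]]'
python3 - <<'E'
from h import *
toolshift([.5627,-.0593],2.997)
f=grab('wrist');W=wcloud(f)
m=(abs(W[...,0]-.489)<.04)&(abs(W[...,1]+.0485)<.03)&(W[...,2]>.11)
print(m.sum(),np.percentile(W[m],[2,50,98],0).round(4).tolist())
m=(abs(W[...,0]-.485)<.03)&(abs(W[...,1]+.0485)<.05)&(W[...,2]>.045)&(W[...,2]<.065)
print('bracket top',m.sum(),np.percentile(W[m],[5,50,95],0).round(4).tolist())
E
```

```text
time: 5.9
eef_pos: [0.5653, -0.0595, 0.1157]
tool_rot: [-3.142, 0.001, 2.983]
wrist_force: [1.9, -0.5, 2.2]
grip_width: -0.003
grip_force: 1.2
time: 6.7
eef_pos: [0.5644, -0.0592, 0.0903]
tool_rot: [3.141, -0.002, 2.983]
wrist_force: [0.1, 1.0, -1.0]
grip_width: -0.003
grip_force: 0.0
pos [ 0.5644 -0.0592  0.0903] rot [ 3.141e+00 -2.000e-03  2.983e+00] F [ 0.1  1.  -1. ] shift cm x,y 0.17 -0.04 turn -0.014
14248 [[0.4727, -0.0598, 0.1214], [0.4927, -0.049, 0.1823], [0.5188, -0.0359, 0.1839]]
bracket top 8621 [[0.4656, -0.0936, 0.0522], [0.49, -0.026, 0.0534], [0.5129, -0.0021, 0.0547]]
```

```bash
python3 -m creep '[[0,0,0,0.2,0],[0,0,0,0.4,0],[0,0,0,0.6,0],[0,0,0,0.8,0],[0,0,0,0.9,0],[0,0,0,1,0],[0,0,0,1,0],[0,0,0,1,0]]'
python3 -m creep '[[0,0,0,0.03,0],[0,0,0,0.06,0],[0,0,0,0.1,0],[0,0,0,0.13,0],[0,0,0,0.16,0],[0,0,0,0.2,0],[0,0,0,0.2,0],[0,0,0,0.2,0]]'
```

```text
time: 7.55
eef_pos: [0.5652, -0.0595, 0.0809]
tool_rot: [-3.141, 0.0, 2.983]
wrist_force: [0.5, -0.0, 0.9]
grip_width: 0.002
grip_force: 0.0
time: 8.35
eef_pos: [0.5652, -0.0595, 0.079]
tool_rot: [-3.141, 0.0, 2.983]
wrist_force: [0.2, -0.2, 1.2]
grip_width: 0.001
grip_force: 0.6
```

```bash
python3 -m creep '[[0,0,0,0.02,0],[0,0,0,0.04,0],[0,0,0,0.06,0],[0,0,0,0.08,0],[0,0,0,0.1,0],[0,0,0,0.12,0],[0,0,0,0.12,0],[0,0,0,0.12,0]]'
```

```text
time: 9.15
eef_pos: [0.5651, -0.0595, 0.0778]
tool_rot: [-3.142, 0.0, 2.983]
wrist_force: [0.3, -0.3, 1.4]
grip_width: -0.003
grip_force: 0.8
```

```bash
python3 -m creep '[[0,0,0,0.02,0],[0,0,0,0.03,0],[0,0,0,0.05,0],[0,0,0,0.06,0],[0,0,0,0.08,0],[0,0,0,0.08,0],[0,0,0,0.08,0],[0,0,0,0.08,0]]'
```

```text
time: 9.95
eef_pos: [0.5651, -0.0594, 0.077]
tool_rot: [3.142, -0.0, 2.983]
wrist_force: [1.1, -0.5, 1.1]
grip_width: 0.0
grip_force: 0.7
```

```bash
python3 -m creep '[[0,0,0,0.02,0],[0,0,0,0.03,0],[0,0,0,0.05,0],[0,0,0,0.06,0],[0,0,0,0.08,0],[0,0,0,0.08,0],[0,0,0,0.08,0],[0,0,0,0.08,0]]'
```

```text
time: 10.75
eef_pos: [0.5652, -0.0594, 0.0765]
tool_rot: [3.142, 0.0, 2.983]
wrist_force: [-0.2, -0.3, 5.8]
grip_width: -0.0
grip_force: 2.6
```

```bash
python3 -m creep '[[0,0,0,0.02,0],[0,0,0,0.03,0],[0,0,0,0.05,0],[0,0,0,0.06,0],[0,0,0,0.06,0],[0,0,0,0.06,0],[0,0,0,0.06,0],[0,0,0,0.06,0]]'
```

```text
time: 11.55
eef_pos: [0.5654, -0.0595, 0.076]
tool_rot: [-3.142, 0.001, 2.983]
wrist_force: [0.2, 0.2, 6.1]
grip_width: 0.0
grip_force: 2.7
```

Contact with the bracket is at about z 0.0768, and the jaw is starting to tilt. It has about 2 mm to go.

```bash
python3 -m creep '[[0,0,0,0.02,0],[0,0,0,0.03,0],[0,0,0,0.05,0],[0,0,0,0.06,0],[0,0,0,0.08,0],[0,0,0,0.08,0],[0,0,0,0.08,0],[0,0,0,0.08,0]]'
```

```text
time: 12.35
eef_pos: [0.5656, -0.0595, 0.0754]
tool_rot: [3.142, 0.001, 2.983]
wrist_force: [0.5, -0.0, 5.6]
grip_width: 0.001
grip_force: 2.9
```

```bash
python3 -m creep '[[0,0,0,0.02,0],[0,0,0,0.03,0],[0,0,0,0.05,0],[0,0,0,0.06,0],[0,0,0,0.06,0],[0,0,0,0.06,0],[0,0,0,0.06,0],[0,0,0,0.06,0]]'
```

```text
time: 13.15
eef_pos: [0.5658, -0.0595, 0.075]
tool_rot: [-3.142, 0.002, 2.983]
wrist_force: [0.3, 0.2, 5.2]
grip_width: 0.002
grip_force: 3.1
```

```bash
python3 -m creep '[[0,0,0,0.02,0],[0,0,0,0.03,0],[0,0,0,0.05,0],[0,0,0,0.06,0],[0,0,0,0.08,0],[0,0,0,0.08,0],[0,0,0,0.08,0],[0,0,0,0.08,0]]'
```

```text
time: 13.95
eef_pos: [0.5659, -0.0596, 0.0745]
tool_rot: [-3.141, 0.002, 2.983]
wrist_force: [-0.2, 0.4, 7.9]
grip_width: 0.002
grip_force: 4.0
```

```bash
python3 -m creep '[[0,0,0,0.02,0],[0,0,0,0.03,0],[0,0,0,0.05,0],[0,0,0,0.06,0],[0,0,0,0.06,0],[0,0,0,0.06,0],[0,0,0,0.06,0],[0,0,0,0.06,0]]'
```

```text
time: 14.75
eef_pos: [0.566, -0.0596, 0.0744]
tool_rot: [-3.141, 0.002, 2.983]
wrist_force: [-0.9, 0.8, 11.1]
grip_width: -0.002
grip_force: 5.4
```

```bash
python3 -m creep '[[0,0,0,0.02,0],[0,0,0,0.03,0],[0,0,0,0.05,0],[0,0,0,0.07,0],[0,0,0,0.08,0],[0,0,0,0.08,0],[0,0,0,0.08,0],[0,0,0,0.08,0]]'
```

```text
time: 15.55
eef_pos: [0.5661, -0.0596, 0.0743]
tool_rot: [-3.141, 0.002, 2.983]
wrist_force: [-3.0, 0.8, 15.1]
grip_width: -0.006
grip_force: 7.3
```

```bash
python3 -m creep '[[0,0,0,0.02,0],[0,0,0,0.03,0],[0,0,0,0.05,0],[0,0,0,0.05,0],[0,0,0,0.05,0],[0,0,0,0.05,0],[0,0,0,0.05,0],[0,0,0,0.05,0]]'
```

```text
time: 16.35
eef_pos: [0.5661, -0.0596, 0.0742]
tool_rot: [-3.141, 0.002, 2.983]
wrist_force: [-5.0, 1.1, 16.9]
grip_width: 0.001
grip_force: 8.4
```

Bound hard at 17 N. I'll lift off and measure the handle.

```bash
python3 -m creep '[[0,0,0,-0.3,0],[0,0,0,-1,0],[0,0,0,-3,0],[0,0,0,-6,0],[0,0,0,-9,0],[0,0,0,-12,0],[0,0,0,-12,0],[0,0,0,-12,0]]'
python3 - <<'E'
from h import *
f=grab('wrist');W=wcloud(f);cv2.imwrite('pics/w3.png',f['frame'][...,::-1])
m=(abs(W[...,0]-.489)<.05)&(abs(W[...,1]+.0485)<.03)&(W[...,2]>.162)&(W[...,2]<.18)
print('handle',m.sum(),cv2.minAreaRect(W[m][:,:2].astype(np.float32)*1000),np.percentile(W[m],[2,50,98],0).round(4).tolist())
H=W[m];A=np.c_[H[:,0]-.489,H[:,1]+.049,np.ones(len(H))];print('plane',np.linalg.lstsq(A,H[:,2],rcond=None)[0])
m=(np.hypot(W[...,0]-.5627,W[...,1]+.0593)<.013)&(W[...,2]>.1);print('rest z',m.sum(),np.median(W[m],0),f['s']['eef_pos'])
t=grab('top');W=cloud(t);m=(abs(W[...,0]-.489)<.05)&(abs(W[...,1]+.0485)<.03)&(W[...,2]>.162)&(W[...,2]<.18);print(m.sum(),np.percentile(W[m],[2,50,98],0).round(4).tolist())
E
```

```text
time: 17.15
eef_pos: [0.565, -0.0594, 0.1914]
tool_rot: [3.142, 0.0, 2.983]
wrist_force: [0.6, 1.0, -0.7]
grip_width: 0.002
grip_force: 0.0
handle 3294 ((492.4608154296875, -48.7691650390625), (13.9863862991333, 63.60912322998047), 79.06280517578125) [[0.4633, -0.0586, 0.1658], [0.4907, -0.0485, 0.1692], [0.5218, -0.0387, 0.1714]]
plane [-0.03676821  0.00035809  0.16917345]
rest z 12264 [ 0.5551139  -0.0581902   0.28338421] [ 0.56496366 -0.0593638   0.19143832]
13 [[0.5121, -0.0587, 0.1631], [0.5173, -0.0532, 0.1679], [0.5203, -0.0483, 0.1712]]
```

View pics/w3.png

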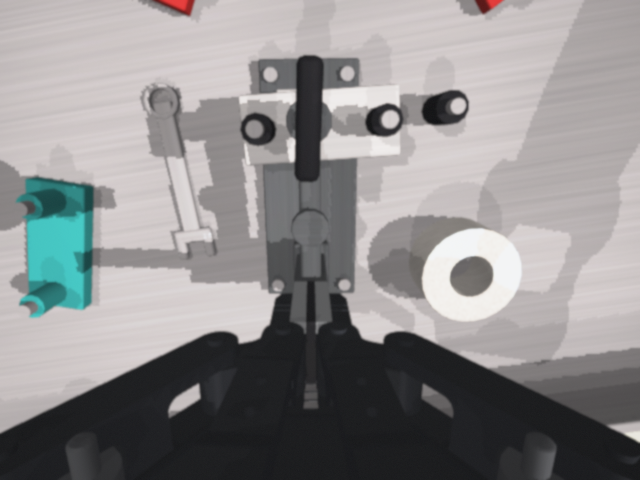

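The handle sits at pixels (309,58) to (307,178), about aligned with the tool. The plane fit gives a tilt of 0.037, so the jaw is bound, and the bracket has not moved. Next I'll go over the handle and open the fingers.

```bash
python3 -m creep '[[5,2,0,0,0.03],[5,4,0,0,0.03],[5,6,0,0,0.03],[5,7.3,0,0,0.03],[5,7.3,0,0,0.03],[5,7.3,0,0,0.03],[5,7.3,0,0,0.03],[5,7.3,0,0,0.03]]'
python3 - <<'E'
from h import *
toolshift([.4925,-.0488],2.950)
f=grab('wrist');W=wcloud(f);cv2.imwrite('pics/w4.png',f['frame'][...,::-1])
p=f['s']['eef_pos']
L=(W-p)@Ro.from_euler('xyz',f['s']['tool_rot']).as_matrix()  # tool coords
for u in(240,260,280,290,310,330,345,360,380):
  print(u,[(v,*(1000*L[v,u]).round(0)) for v in range(270,350,12)])
E
```

```text
time: 18.05
eef_pos: [0.4933, -0.048, 0.1912]
tool_rot: [3.141, -0.0, 2.953]
wrist_force: [0.7, 0.2, -0.6]
grip_width: 0.588
grip_force: 0.0
pos [ 0.4933 -0.048   0.1912] rot [ 3.141 -0.     2.953] F [ 0.7  0.2 -0.6] shift cm x,y 0.07 -0.1 turn 0.003
240 [(270, np.float64(-72.0), np.float64(-74.0), np.float64(192.0)), (282, np.float64(-86.0), np.float64(-75.0), np.float64(192.0)), (294, np.float64(10.0), np.float64(-26.0), np.float64(-54.0)), (306, np.float64(7.0), np.float64(-25.0), np.float64(-59.0)), (318, np.float64(3.0), np.float64(-25.0), np.float64(-60.0)), (330, np.float64(-1.0), np.float64(-25.0), np.float64(-62.0)), (342, np.float64(-4.0), np.float64(-24.0), np.float64(-64.0))]
260 [(270, np.float64(-72.0), np.float64(-53.0), np.float64(191.0)), (282, np.float64(-86.0), np.float64(-54.0), np.float64(192.0)), (294, np.float64(-100.0), np.float64(-54.0), np.float64(192.0)), (306, np.float64(-114.0), np.float64(-55.0), np.float64(192.0)), (318, np.float64(-128.0), np.float64(-55.0), np.float64(192.0)), (330, np.float64(-142.0), np.float64(-55.0), np.float64(190.0)), (342, np.f
[... 2491 characters left out ...]
.0)), (306, np.float64(-114.0), np.float64(54.0), np.float64(192.0)), (318, np.float64(-128.0), np.float64(55.0), np.float64(191.0)), (330, np.float64(-143.0), np.float64(55.0), np.float64(192.0)), (342, np.float64(-157.0), np.float64(56.0), np.float64(191.0))]
380 [(270, np.float64(-72.0), np.float64(74.0), np.float64(191.0)), (282, np.float64(-86.0), np.float64(75.0), np.float64(192.0)), (294, np.float64(10.0), np.float64(26.0), np.float64(-55.0)), (306, np.float64(6.0), np.float64(25.0), np.float64(-57.0)), (318, np.float64(3.0), np.float64(25.0), np.float64(-59.0)), (330, np.float64(-2.0), np.float64(26.0), np.float64(-59.0)), (342, np.float64(-5.0), np.float64(25.0), np.float64(-62.0))]
```

View pics/w4.png

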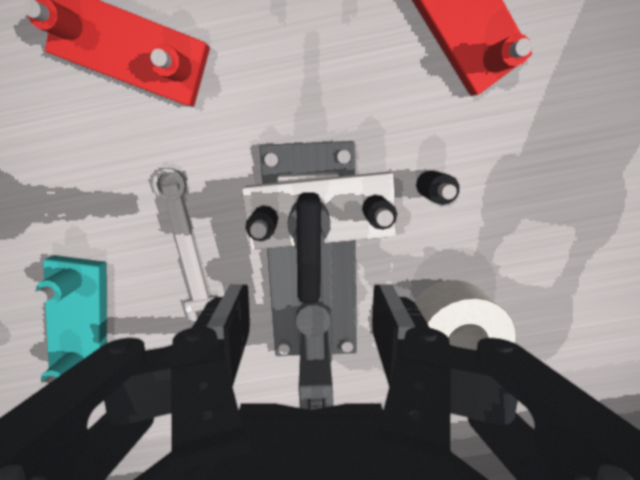

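The open fingers straddle the handle: tips at (235,290) and (385,290), handle at column 309. I'll descend and grip.

```bash
python3 -m creep '[[5,0,-0.1,2,0],[5,0,-0.1,4,0],[5,0,-0.1,6,0],[5,0,-0.1,7.7,0],[5,0,-0.1,8.7,0],[5,0,-0.1,8.7,0],[5,0,-0.1,8.7,0],[5,0,-0.1,8.7,0]]' 40
python3 -c "
from h import *
toolshift([.4925,-.0488],2.950)"
```

```text
time: 18.9
eef_pos: [0.4937, -0.0492, 0.1057]
tool_rot: [-3.141, 0.002, 2.953]
wrist_force: [-0.4, -0.4, -0.6]
grip_width: 0.586
grip_force: 0.0
pos [ 0.4937 -0.0492  0.1057] rot [-3.141e+00  2.000e-03  2.953e+00] F [-0.4 -0.4 -0.6] shift cm x,y 0.13 0.02 turn 0.003
```

```bash
python3 -m creep '[[4,0,0,0,0],[3,0,0,0,0],[2.2,0,0,0,0],[1.8,0,0,0,0],[1.4,0,0,0,0],[1,0,0,0,0],[0.8,0,0,0,0],[0.8,0,0,0,0]]' 40
python3 -c "
from h import *
toolshift([.4925,-.0488],2.950)"
```

```text
time: 19.7
eef_pos: [0.4933, -0.0493, 0.1054]
tool_rot: [-3.141, 0.001, 2.953]
wrist_force: [-0.6, 0.3, 5.9]
grip_width: 0.158
grip_force: 43.2
pos [ 0.4933 -0.0493  0.1054] rot [-3.141e+00  1.000e-03  2.953e+00] F [-0.6  0.3  5.9] shift cm x,y 0.08 0.03 turn 0.003
```

```bash
python3 -m creep '[[0.8,0.05,0,-0.03,0.06],[0.8,0.05,0,-0.05,0.18],[0.8,0.05,0,-0.05,0.31],[0.8,0.05,0,-0.05,0.44],[0.8,0.05,0,-0.05,0.57],[0.8,0.05,0,-0.05,0.69],[0.8,0.05,0,-0.05,0.8],[0.8,0.05,0,-0.05,0.8]]'
python3 -c "
from h import *
toolshift([.4925,-.0488],2.950);print(arm.read_state()['wrist_torque'],arm.read_state()['joint_positions'])"
```

```text
time: 20.5
eef_pos: [0.4924, -0.0506, 0.1054]
tool_rot: [-3.14, 0.003, 2.153]
wrist_force: [0.7, -5.3, 2.6]
grip_width: 0.161
grip_force: 42.8
pos [ 0.4924 -0.0506  0.1054] rot [-3.140e+00  3.000e-03  2.153e+00] F [ 0.7 -5.3  2.6] shift cm x,y 0.15 0.11 turn -0.797
[-1.72102037  0.60385799 -0.03927571] [-0.34446836  0.03634112  1.90692615 -0.00391245  1.19694273 -0.92517182]
```

```bash
python3 -m creep '[[0.8,-0.05,-0.03,0,0.06],[0.8,-0.08,-0.05,0,0.18],[0.8,-0.08,-0.05,0,0.31],[0.8,-0.08,-0.05,0,0.44],[0.8,-0.08,-0.05,0,0.57],[0.8,-0.08,-0.05,0,0.69],[0.8,-0.08,-0.05,0,0.8],[0.8,-0.08,-0.05,0,0.8]]'
python3 -c "
from h import *
toolshift([.4925,-.0488],2.950);print(arm.read_state()['wrist_torque'])"
```

```text
time: 21.3
eef_pos: [0.4917, -0.0503, 0.1054]
tool_rot: [-3.14, 0.002, 1.353]
wrist_force: [-1.9, -3.3, 5.5]
grip_width: 0.157
grip_force: 53.8
pos [ 0.4917 -0.0503  0.1054] rot [-3.140e+00  2.000e-03  1.353e+00] F [-1.9 -3.3  5.5] shift cm x,y 0.17 0.05 turn -1.597
[-0.5843753   1.3251665  -0.12351397]
```

```bash
python3 -m creep '[[0.8,0,0,0,0.1],[0.8,0,0,0,0.2],[0.8,0,0,0,0.3],[0.8,0,0,0,0.4],[0.8,0,0,0,0.4],[0.8,0,0,0,0.4],[0.8,0,0,0,0.4],[0.8,0,0,0,0.4]]'
python3 -m creep '[[1,0,0,0,0],[1.5,0,0,0,0],[2.2,0,0,0,0],[3,0,0,0,0],[4,0,0,0,0],[5,0,0,0,0],[5,0,0,0,0],[5,0,0,0,0]]'
```

```text
time: 22.1
eef_pos: [0.4915, -0.0499, 0.1055]
tool_rot: [-3.14, 0.001, 0.955]
wrist_force: [-1.8, -2.1, 7.1]
grip_width: 0.156
grip_force: 52.6
time: 22.9
eef_pos: [0.4922, -0.0496, 0.1049]
tool_rot: [-3.141, -0.0, 0.953]
wrist_force: [0.4, 0.3, 0.4]
grip_width: 0.586
grip_force: 0.0
```

```bash
python3 -m creep '[[5,0,0,-0.5,0],[5,0,0,-2,0],[5,0,0,-4,0],[5,0,0,-7,0],[5,0,0,-11,0],[5,0,0,-14,0],[5,0,0,-14,0],[5,0,0,-14,0]]'
python3 - <<'E'
from h import *
f=grab('wrist');W=wcloud(f);cv2.imwrite('pics/w5.png',f['frame'][...,::-1])
m=(abs(W[...,0]-.492)<.045)&(abs(W[...,1]+.0488)<.045)&(W[...,2]>.155)&(W[...,2]<.18)
print('handle',m.sum(),cv2.minAreaRect(W[m][:,:2].astype(np.float32)*1000),np.percentile(W[m],[2,50,98],0).round(4).tolist())
H=W[m];A=np.c_[H[:,0]-.489,H[:,1]+.049,np.ones(len(H))];print('handle plane',np.linalg.lstsq(A,H[:,2],rcond=None)[0])
d=np.array([.99,-.142]);q=(W[...,:2]-[.4925,-.0488])
s=q@d; t=q@np.array([.142,.99])
m=(s>.012)&(s<.058)&(abs(t)<.005)&(W[...,2]>.09)&(W[...,2]<.12)
A=np.c_[s[m],np.ones(m.sum())]; print('arm slope',m.sum(),np.linalg.lstsq(A,W[m][:,2],rcond=None)[0])
m=(W[...,2]>.048)&(W[...,2]<.06)&(abs(s)<.04)&(abs(t)<.07); H=W[m];A=np.c_[H[:,0]-.489,H[:,1]+.049,np.ones(len(H))];print('bracket',m.sum(),np.linalg.lstsq(A,H[:,2],rcond=None)[0],cv2.minAreaRect(H[:,:2].astype(np.float32)*1000))
E
```

```text
time: 23.7
eef_pos: [0.4927, -0.0498, 0.2457]
tool_rot: [3.14, -0.0, 0.953]
wrist_force: [-0.2, 0.5, -0.4]
grip_width: 0.587
grip_force: 0.0
handle 1713 ((493.80767822265625, -48.99485397338867), (64.26029968261719, 14.238067626953125), 54.800838470458984) [[0.475, -0.0737, 0.1609], [0.4953, -0.0472, 0.1691], [0.5142, -0.0225, 0.1711]]
handle plane [ 0.03336922 -0.06431493  0.16849383]
arm slope 616 [-0.07382003  0.10984276]
bracket 3604 [-0.00097897 -0.00053525  0.05341717] ((493.4210510253906, -41.263427734375), (127.31422424316406, 56.20989990234375), 84.81502532958984)
```

View pics/w5.png

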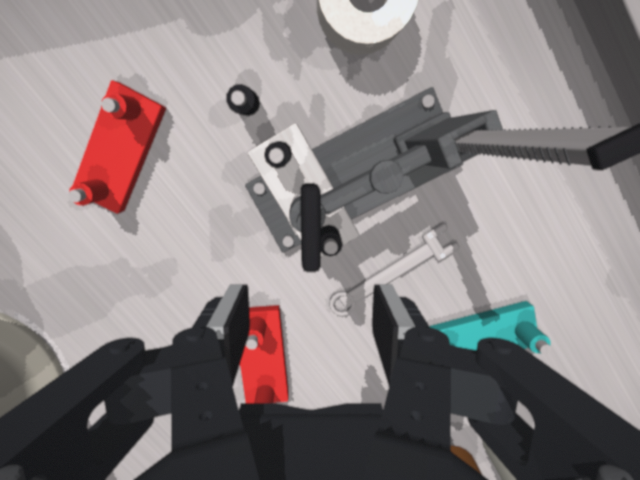

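The handle turned 2.0 rad and the bracket is flat. I want a sturdier tilt estimate before handing in.

```bash
python3 - <<'E'
from h import *
def fit(P,k=.0015):
    o=P.mean(0);m=np.ones(len(P),bool)
    for _ in range(15):
        A=np.c_[P[:,:2]-o[:2],np.ones(len(P))];c=np.linalg.lstsq(A[m],P[m,2],rcond=None)[0];r=P[:,2]-A@c;m=abs(r)<max(k,1.0*np.median(abs(r)))
    return c.round(4),m.sum(),len(P)
d=np.array([.99,-.142]);n=np.array([.142,.99])
Ws=[wcloud(load('wrist'))]+[wcloud(grab('wrist')) for _ in range(3)]
W=np.concatenate([w.reshape(-1,3) for w in Ws]);W=W[~np.isnan(W[:,0])]
q=W[:,:2]-[.4925,-.0488];L=np.c_[q@d,q@n,W[:,2]]
h=np.array([np.cos(.956),np.sin(.956)]);qh=W[:,:2]-[.4938,-.049]
top=(abs(qh@h)<.029)&(abs(qh@[-h[1],h[0]])<.005)&(W[:,2]>.16)&(W[:,2]<.18)
print('handle top',fit(L[top]))
for lo,hi in((.02,.054),(.026,.054)):
    a=(L[:,0]>lo)&(L[:,0]<hi)&(abs(L[:,1])<.006)&(L[:,2]>.095)&(L[:,2]<.112); print('arm',fit(L[a]))
r=(np.hypot(L[:,0]-.07,L[:,1])<.011)&(L[:,2]>.105)&(L[:,2]<.125);print('rest',fit(L[r]),np.median(L[r],0))
a=(abs(L[:,0])<.025)&(L[:,1]>.03)&(L[:,1]<.08)&(L[:,2]>.048)&(L[:,2]<.06);print('bracket',fit(L[a]))
E
```

```text
handle top (array([-0.0239, -0.0189,  0.1695]), np.int64(4326), 4492)
arm (array([-0.0616, -0.0158,  0.1071]), np.int64(2144), 2220)
arm (array([-0.0603, -0.0168,  0.1069]), np.int64(1764), 1829)
rest (array([-0.0583, -0.0042,  0.1151]), np.int64(2168), 2257) [6.99265316e-02 1.14692363e-04 1.15073390e-01]
bracket (array([-0.0003, -0.0051,  0.0534]), np.int64(6575), 7052)
```

The arm, rest and handle planes agree on a tilt of about 0.060, which means roughly 27 to 29 N on the pad. The gripper is clear of everything, so I'm handing in.

```bash
python3 -c "
from workcell import arm
print(arm.finish_job())"
```

```text
the job is handed in; nothing more can be done
None
```

The bracket is clamped and the job is handed in: I pressed the jaw home at about 17 N until it bound, then turned the handle about 2.0 rad for an estimated 27–29 N on the pad (from the jaw's tilt), and left the gripper clear; `finish_job()` gave no verdict.

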